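Index the sample turntable to the next notch

TASK

Bring the next sample cup under the loupe by indexing the turntable one notch counter-clockwise, seen from above: with the fingertips press the round plunger button on the table's arm fully down, push the table round (the upright fin beside the button is there to push against) and let the plunger spring back up into the very next notch, not going past it; then draw away. Only press and push: lift nothing, keep the three cups standing in their seats, and leave the two vials and the beaker beside the turntable where they stand.

Things in the scene. Friction and masses are not known exactly. Their poses are not given: they have to be found in the camera images.
- index_table (a joint): angle of the table, rad; 0 at the start, grows counter-clockwise seen from above; the notches are pi/3 (60 deg) apart, so the next notch is at 1.047. The table turns about a vertical axis through point table_center, 193 mm across, and its friction takes about 1 N at the button. Seated in a notch it has a play of about 1 deg either way; with the plunger up in a notch it is locked in both directions
- plunger (a joint): how far the plunger is pressed down, m: 0 when up and seated in a notch, 0.011 at its lower stop. The table is free to turn once it is pressed more than 0.008. Spring force 3 N at 0, 8.5 N at the stop. Let go between two notches it stays at about 0.008 (its pin rides under the ring, so the table still turns), and springs up by itself as the pin meets a notch, which stops the table
- plunger_top (a point): centre of the top face of the plunger button: a black disc 36 mm across, with its top 92 mm above the bench when up. It stands on the table's arm, 130 mm from the table's axis, and travels round with the table
- fin_top (a point): middle of the top edge of the push fin: an upright aluminium plate on the table's arm, 36 mm wide along the table's radius, 6 mm thick, its top 117 mm above the bench (25 mm above the button). It stands 29 mm from the button's centre on the counter-clockwise side; its face towards the button is 26 mm from the button's centre. Pushing that face sideways turns the table counter-clockwise
- table_center (a point): centre of the turntable: on its axis, at the height of its upper face, 58 mm above the bench. A hub 64 mm across and 10 mm high is in the middle, with a 5 mm nut on it
- loupe_seat (a point): fixed point of the table's upper face under the loupe, 60 mm from the axis; the loupe is a round lens 64 mm across at 126 to 134 mm above the bench, on a post 165 mm from the axis on the far side; keep clear of it. The notches are fixed at 30, 90, 150, ... deg counter-clockwise from the direction of this point seen from the axis; the button starts at the 150 deg notch
- cup_1: loose aluminium sample cup, 52 mm across, 22 mm high, standing in one of the six seats of the table (between pins 10 mm high, cup centre 60 mm from the axis); origin at the centre of its underside
- cup_2: loose aluminium sample cup, 52 mm across, 22 mm high, in another seat; origin at the centre of its underside
- cup_3: loose aluminium sample cup, 46 mm across, 26 mm high, in another seat; origin at the centre of its underside
- vial_a: loose capped sample vial, 27 mm across, 66 mm high, standing on the bench left of the turntable; origin at the centre of its underside
- vial_b: loose capped sample vial, 27 mm across, 66 mm high, standing on the bench right of the turntable; origin at the centre of its underside
- beaker: loose low beaker, 53 mm across, 70 mm high, standing on the bench left of the turntable; origin at the centre of its underside
Not all that is in view belongs to the job. Leave any pink look-alike of the cup_2 alone.

How it is judged:
By the outcome, as a careful person would: the job done as asked, in the order asked, and still so for the second after the job is handed in, with the robot touching nothing.
It also fails if it takes over 38 s, if anything falls off the work surface, if the arm or the gripper's body presses on something with over 40 N, if the wrist force passes 120 N, or if a joint passes its speed limit or range.

ROBOT

A 6-joint arm with a two-finger parallel gripper is mounted at the origin on a cart in front of the work surface, level with it; the furniture and walls round the work are solid. World frame = base frame: x ahead of the robot, y to its left, z up, the work surface at z = 0. Lengths are in m, angles in rad, forces in N, time in s.
With the tool pointing down it reaches from about 0.325 to 0.85 m from the base axis. Payload 4.4 kg.
Tool frame: the origin (TCP) lies between the finger pads; the fingertips stand 25 mm ahead of it and the grasp point (between the pads) lies 6 mm ahead of it; x points along the fingers, z is the direction in which the jaws open and shut, and the axes are right-handed (so a half turn about x gives the same grasp; the last joint's range is limited). The gripper opens to 94 mm and grips with 3 to 60 N. Pads are 16 mm wide; open, the fingers measure 119 mm over their backs; the gripper's body (75 mm by 177 mm) begins 78 mm behind the grasp point.
Start: joints at [1.175, 0.207, 1.542, -0, 1.393, -0.15], TCP at [0.14, 0.558, 0.23] pointing down, gripper open.
Joint ranges: [-2.73, 2.73], [-0.86, 2.22], [0.23, 2.46], [-1.11, 4.25], [0.08, 2.63], [-2.82, 2.82]. Speed limits (rad/s): [2.79, 2.79, 3.14, 3.14, 3.14, 3.14].

INTERFACE

Orientations are given as a rotation vector (axis times angle).
In Python, from cell import ctrl gives the robot as it stands.
- The arm moves only by the tool arm_command, never from a script. Its argument "commands" is a list of rows, each an object with "linear": the shift along the tool's x, y, z in cm, a list of three; "turn": the turn, a rotation vector about the tool's x, y, z in degrees, a list of three; "grip": the opening in per cent of the stroke, from 0 (shut) to 100 (fully open). In form: [{"linear": [dx, dy, dz], "turn": [rx, ry, rz], "grip": grip}, ...]. A call has 1 to 12 rows; each row is the pose to reach, as a shift and turn from the pose measured when the call began, along the tool's axes at that moment; what a row does not reach only later rows make up. A row lasts 1/10 s, in which the tool goes at most 50 mm and 8.59 degrees, less where a joint would pass 70% of its speed; a pose out of reach is approached as far as the arm can. A call with a gripper value outside its range is refused whole. The fingers move at their own pace and stop on an object; "squeeze" is the grip in N (left out, the last holds). Time passes only in rows, so rows that repeat a pose let the fingers close. It gives the time, the measured TCP pose, the force and the opening at its end, in the units of the state.
- ctrl.get_obs(): the state, without advancing time (a new reading comes with each control period).
- ctrl.grab_frame(name): name is "scene" or "top"; returns a dict with "color" (420x560x3 uint8, red, green, blue), "fx", "fy", "cx", "cy" (pixels), "D" ([k1, k2, p1, p2, k3] as OpenCV has them; the pictures are not rectified), "position" and "orientation" of the camera in the world. Camera axes: x right, y down, z forward; pixel columns grow to the right and rows downward; lengths in m; the calibration is good to about 2 mm. A picture is of the moment at which its call begins. There is no depth.
- ctrl.sign_off(): hands the job in, once; it reports no verdict.
Trained networks look in the newest picture that a camera, given by its name, has taken for a name from the list of things; names that differ only in an ending like _2 or _b are one class to them, and where a whole thing is asked for, a point or a joint stands for the part that bears it (a point fixed in the world has none). Each returns a list of dicts, best first, with "score" (0 to 1); they miss things now and then, are a little off and sometimes report something else, mostly with a low value. They report only what shows in the picture. A call takes as long as a camera call. They do not tell look-alikes from the thing itself.
- ctrl.trace(camera, target): "mask" (420x560 bool, what is visible of it).
- ctrl.place_of(camera, target): "position" ([x, y, z] in m, in the coordinates of the camera as it stood for that picture, good to about 4 mm: a listed point, or the origin of a listed thing).
The state is a dict: "time": time; "joints": joint angles; "qd": joint speeds; "joint_efforts": joint torques, N m; "tcp_pos": TCP position; "orientation": TCP orientation; "contact_force": force on the tool from outside, world axes, zero at the start; "moment": the same for the moment, N m; "width": finger opening in m.
Only numpy, scipy, OpenCV 4.12 (cv2) and the standard library are available. Lean on these libraries where they do the work, as an engineer would, in place of code of your own. Each camera call takes 0.05 s, during which the arm holds its last target.

## Working session

There is one attempt and no reset: what is moved stays moved. The work goes in short steps, Python scripts to look and compute and a tool call to move; the robot and the scene stay as the last step left them, time stands still between calls to the robot, and variables do not carry over. Pictures are saved under pics/ and viewed, and the job is handed in when it is done.

Besides the shell and the picture viewer there is one more tool, called after ">>>" as name(argument=value, ...), one argument or row to a line, values as JSON. arm_command: Moves the arm, as the interface text tells. Its arguments: {"type":"object","properties":{"commands":{"type":"array","items":{"type":"object","properties":{"linear":{"type":"array","items":{"type":"number"}},"turn":{"type":"array","items":{"type":"number"}},"grip":{"type":"number"}}}},"squeeze":{"type":"number"}},"required":["commands"]}

```bash
mkdir -p pics; ls; cat > h.py <<'E'
import numpy as np,cv2
from scipy.spatial.transform import Rotation as R
from cell import ctrl
def rot(o):
    o=np.asarray(o,float)
    return o if o.shape==(3,3) else (R.from_rotvec(o).as_matrix() if o.size==3 else R.from_quat(o).as_matrix())
def world(f,p): return rot(f["orientation"])@np.array(p)+np.array(f["position"])
def proj(f,P):
    P=np.atleast_2d(P); M=rot(f["orientation"])
    K=np.array([[f["fx"],0,f["cx"]],[0,f["fy"],f["cy"]],[0,0,1]])
    rv=cv2.Rodrigues(M.T)[0]; t=-M.T@np.array(f["position"])
    return cv2.projectPoints(P.astype(float),rv,t,K,np.array(f["D"],float))[0][:,0]
def ray(f,uv,z):
    K=np.array([[f["fx"],0,f["cx"]],[0,f["fy"],f["cy"]],[0,0,1]])
    n=cv2.undistortPoints(np.array([[uv]],float),K,np.array(f["D"],float))[0,0]
    d=rot(f["orientation"])@np.array([n[0],n[1],1]); p=np.array(f["position"])
    return p+d*(z-p[2])/d[2]
def save(f,n): cv2.imwrite("pics/"+n,f["color"][:,:,::-1])
E
python3 - <<'E'
from h import *
np.set_printoptions(precision=4,suppress=True)
o=ctrl.get_obs();print(o)
for c in("scene","top"):
    f=ctrl.grab_frame(c);save(f,c+"0.png");print(c,f["position"],f["orientation"])
    for t in("plunger_top","fin_top","table_center","loupe_seat","cup_1","cup_3","vial_a","beaker"):
        for r in ctrl.place_of(c,t): print(t,round(r["score"],2),world(f,r["position"]), proj(f,world(f,r["position"])))
E
```

```text
pics
{'time': 0.0, 'joints': array([ 1.1745,  0.2074,  1.5429,  0.    ,  1.3935, -0.1505]), 'qd': array([-0.0006, -0.0015, -0.0016,  0.0009,  0.002 , -0.0008]), 'joint_efforts': array([  0.0011, -37.0887, -28.1414,   0.0699,   0.0361,  -0.0002]), 'tcp_pos': array([0.1396, 0.557 , 0.2293]), 'orientation': array([-1.0275,  1.3175,  1.0257]), 'contact_force': array([-0.0314, -1.1305,  0.1663]), 'moment': array([ 0.0374,  0.0034, -0.0355]), 'width': 0.09402985389121553}
scene [-0.2455 -0.2998  0.8303] [-1.9289  1.2538 -0.5907]
plunger_top 0.47 [0.5031 0.1617 0.0901] [[228.6027 232.9831]]
fin_top 0.73 [0.4885 0.1394 0.1203] [[233.6499 228.8957]]
table_center 0.66 [0.6209 0.0962 0.0582] [[278.3029 220.4801]]
loupe_seat 0.6 [0.6758 0.0952 0.0598] [[287.9594 206.8499]]
cup_1 0.9 [0.6468 0.0419 0.0595] [[304.1042 219.3685]]
cup_1 0.89 [ 0.4417 -0.0272  0.0007] [[297.8539 306.6853]]
cup_1 0.71 [0.6746 0.0934 0.0563] [[288.4502 208.4324]]
cup_1 0.66 [0.5041 0.164  0.0891] [[227.9498 232.8035]]
cup_3 0.9 [0.6468 0.0419 0.0595] [[304.1042 219.3685]]
cup_3 0.89 [ 0.4417 -0.0272  0.0007] [[297.8539
[... 635 characters left out ...]
7.4133 165.6257]]
cup_1 0.91 [0.6433 0.1442 0.0563] [[262.5992 179.0018]]
cup_1 0.7 [ 0.4374 -0.0218 -0.0027] [[338.4619 279.772 ]]
cup_1 0.66 [0.6429 0.0387 0.0595] [[314.0762 180.2679]]
cup_1 0.65 [0.6128 0.093  0.0591] [[287.1584 194.274 ]]
cup_3 0.91 [0.6433 0.1442 0.0563] [[262.5992 179.0018]]
cup_3 0.7 [ 0.4374 -0.0218 -0.0027] [[338.4619 279.772 ]]
cup_3 0.66 [0.6429 0.0387 0.0595] [[314.0762 180.2679]]
cup_3 0.65 [0.6128 0.093  0.0591] [[287.1584 194.274 ]]
vial_a 0.58 [ 0.6442 -0.0858  0.0005] [[370.0071 184.4025]]
vial_a 0.54 [0.6536 0.2713 0.0006] [[205.1724 175.9801]]
vial_a 0.24 [0.6247 0.3345 0.0058] [[175.377  188.3401]]
beaker 0.76 [0.6271 0.3346 0.0056] [[175.36   187.2357]]
```

View pics/scene0.png

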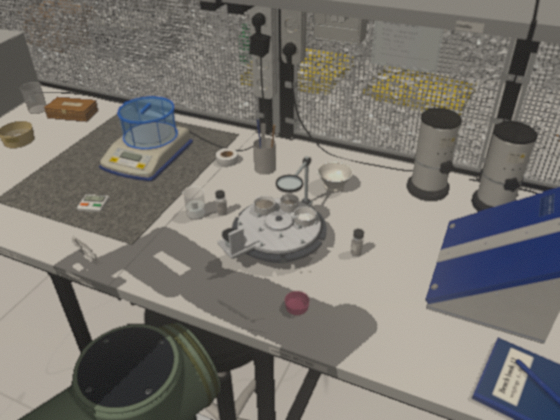

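View pics/top0.png

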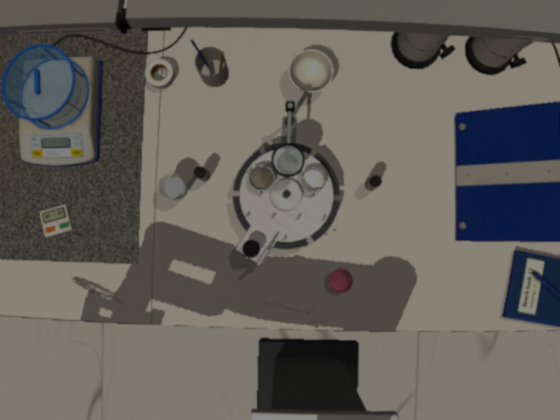

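```bash
python3 - <<'E'
import cv2
a=cv2.imread("pics/top0.png")[130:310,160:400]
cv2.imwrite("pics/topcrop0.png",cv2.resize(a,None,fx=3.3,fy=3.3,interpolation=cv2.INTER_CUBIC))
E
```

```text
(no output)
```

View pics/topcrop0.png

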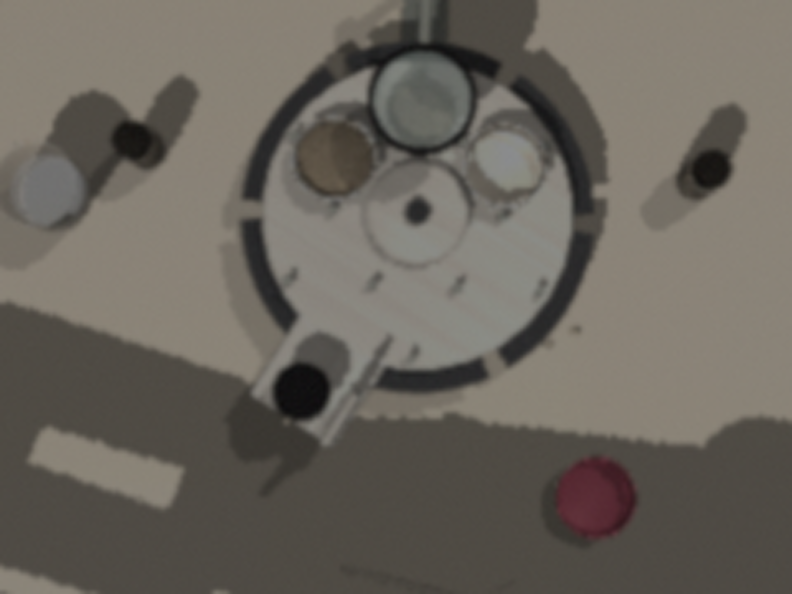

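The top view shows the turntable hub at (287,194), the black button at (251,248), the fin at about (266,252) and the pink look-alike at (340,281), standing off the table on the bench. Next I'll refine the axis and button positions by ray casting.

```bash
python3 - <<'E'
from h import *
np.set_printoptions(precision=4,suppress=True)
F={c:ctrl.grab_frame(c) for c in("scene","top")}
for c,f in F.items():
    g=f["color"].astype(int); print(c)
    u,v=proj(f,[.502,.162,.092])[0]; yy,xx=np.mgrid[:420,:560]
    m=(g.max(2)<40)&(np.hypot(xx-u,yy-v)<12)
    print("dark",m.sum(),xx[m].mean(),yy[m].mean(),ray(f,(xx[m].mean(),yy[m].mean()),.090))
    for t in("plunger_top","fin_top","table_center"):
        for r in ctrl.trace(c,t)[:2]:
            m=r["mask"]; print(t,r["score"],m.sum(),xx[m].mean(),yy[m].mean(),xx[m].min(),xx[m].max(),yy[m].min(),yy[m].max())
    # bright table edge fit ellipse overlay
    im=cv2.resize(f["color"][:,:,::-1],None,fx=4,fy=4,interpolation=cv2.INTER_CUBIC)
    C=np.array([.618,.0945]);
    def ln(P,col):
        p=(proj(f,P)*4+1.5).astype(int); cv2.polylines(im,[p.reshape(-1,1,2)],True,col,1)
    th=np.linspace(0,2*np.pi,60)
    circ=lambda c,r,z:np.c_[c[0]+r*np.cos(th),c[1]+r*np.sin(th),0*th+z]
    ln(circ(C,.0965,.058),(0,255,0)); ln(circ(C,.032,.068),(0,255,0))
    a=np.radians(150);e=np.array([np.cos(a),np.sin(a)]);t=np.array([-e[1],e[0]])
    B=C+.13*e; ln(circ(B,.018,.092),(0,0,255))
    fc=[B+t*s+e*w for s,w in((.026,-.018),(.026,.018),(.032,.018),(.032,-.018))]
    ln(np.array([[*p,.117] for p in fc]),(255,0,0))
    u,v=(proj(f,[.57,.12,.07])[0]*4).astype(int)
    cv2.imwrite(f"pics/ov_{c}.png",im[v-270:v+270,u-350:u+350])
o=ctrl.get_obs(); print(rot(o["orientation"]))
E
```

```text
scene
dark 0 nan nan [nan nan nan]
plunger_top 0.55 127 227.5511811023622 235.1259842519685 221 241 227 257
plunger_top 0.45 3458 267.57229612492773 232.77674956622326 217 319 199 258
fin_top 0.93 3488 267.79157110091745 232.79271788990826 218 319 199 259
fin_top 0.61 108 226.40740740740742 234.55555555555554 221 242 228 255
table_center 0.72 3381 267.2756580893227 232.94114167406093 217 319 199 257
table_center 0.37 346 304.16184971098266 216.23410404624278 294 315 207 226
top
dark 212 250.8679245283019 248.10849056603774 [0.5015 0.1621 0.09  ]
fin_top 0.67 5775 281.42233766233767 209.84623376623378 237 331 151 264
table_center 0.88 6098 281.3207609052148 209.06756313545424 236 332 151 265
[[ 0.     -0.9699  0.2433]
 [ 0.0001  0.2433  0.9699]
 [-1.     -0.      0.0001]]<stdin>:8: RuntimeWarning: Mean of empty slice.
  ret = ret.dtype.type(ret / rcount)
```

View pics/ov_top.png

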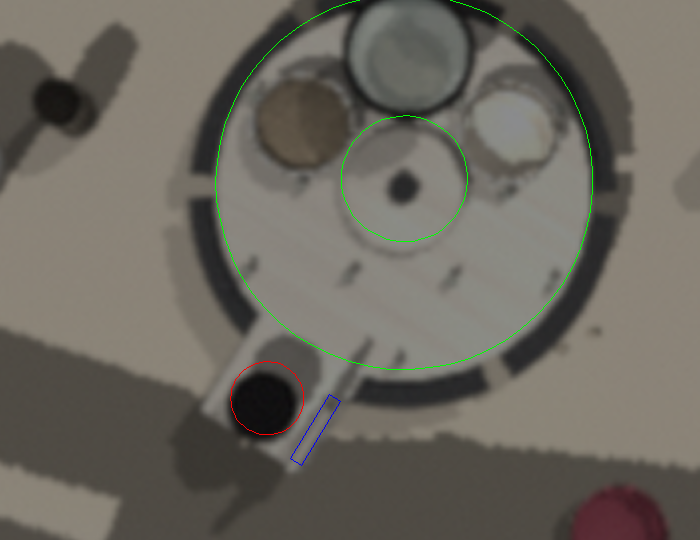

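View pics/ov_scene.png

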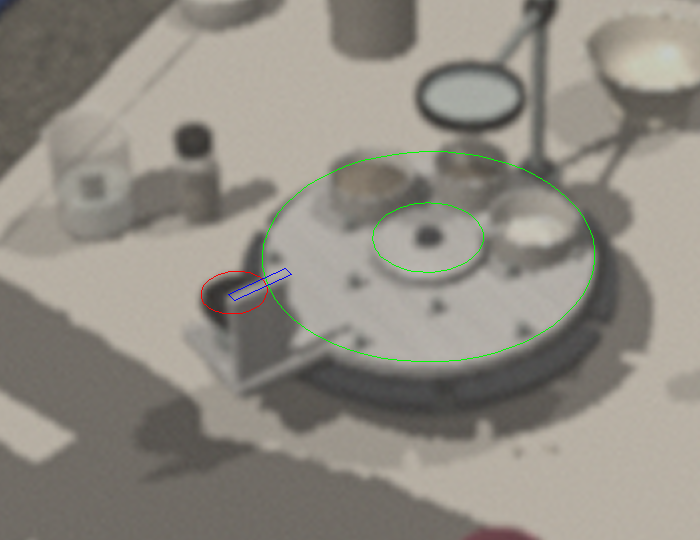

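```bash
cat >> h.py <<'E'
C=np.array([.6145,.094]); A0=149.5
def pose(ang,off,z,rad=.130):
    """tip centre at table angle ang(deg), off m toward fin; z of tip"""
    a=np.radians(ang); e=np.array([np.cos(a),np.sin(a)]); t=np.array([-e[1],e[0]])
    p=C+rad*e+off*t; zz=np.array([-t[0],-t[1],0]); x=np.array([0,0,-1.]); y=np.cross(zz,x)
    return np.array([*p,z+.025]),np.c_[x,y,zz]
def rows(targets):
    o=ctrl.get_obs(); M=rot(o["orientation"]); p=o["tcp_pos"]
    print("t",o["time"],"tcp",p.round(4),"F",o["contact_force"].round(1),"w",round(o["width"],4))
    for q,N in targets:
        print("lin",(100*M.T@(q-p)).round(2),"turn",np.degrees(R.from_matrix(M.T@N).as_rotvec()).round(1))
E
python3 - <<'E'
from h import *
rows([pose(A0,.010,.14),pose(A0,.010,.098)])
print(pose(A0,.01,.14))
E
```

```text
t 1.3 tcp [0.1399 0.5577 0.2305] F [ 0.5 -0.4  0.2] w 0.0939
lin [  6.55 -44.56 -30.72] turn [16.4  0.  -0. ]
lin [ 10.75 -44.56 -30.72] turn [16.4  0.  -0. ]
(array([0.49741283, 0.1513637 , 0.165     ]), array([[ 0.        , -0.86162916,  0.50753836],
       [ 0.        ,  0.50753836,  0.86162916],
       [-1.        ,  0.        ,  0.        ]]))
```

>>> arm_command(
  commands=[
    {"linear": [1, -5, -3.4], "turn": [3, 0, 0], "grip": 0},
    {"linear": [1.5, -9, -6.2], "turn": [6, 0, 0], "grip": 0},
    {"linear": [2, -13, -9], "turn": [8, 0, 0], "grip": 0},
    {"linear": [2.5, -17, -11.7], "turn": [10, 0, 0], "grip": 0},
    {"linear": [3, -21, -14.5], "turn": [12, 0, 0], "grip": 0},
    {"linear": [3.5, -25, -17.2], "turn": [14, 0, 0], "grip": 0},
    {"linear": [4, -29, -20], "turn": [16.4, 0, 0], "grip": 0},
    {"linear": [4.5, -33, -22.7], "turn": [16.4, 0, 0], "grip": 0},
    {"linear": [5, -37, -25.5], "turn": [16.4, 0, 0], "grip": 0},
    {"linear": [5.5, -41, -28.3], "turn": [16.4, 0, 0], "grip": 0},
    {"linear": [6, -43.5, -30], "turn": [16.4, 0, 0], "grip": 0},
    {"linear": [6.5, -44.5, -30.7], "turn": [16.4, 0, 0], "grip": 0},
  ],
)

```text
time: 2.5
tcp_pos: [0.499, 0.1492, 0.1655]
orientation: [-0.807, 1.415, 0.805]
contact_force: [-0.1, 0.0, -0.2]
width: 0.002
```

```bash
python3 - <<'E'
from h import *
rows([pose(A0,.010,.14),pose(A0,.010,.098)])
for c in("scene","top"):
    f=ctrl.grab_frame(c); u,v=proj(f,[.5,.15,.1])[0].astype(int)
    cv2.imwrite(f"pics/a_{c}.png",cv2.resize(f["color"][v-70:v+70,u-90:u+90,::-1],None,fx=4,fy=4,interpolation=cv2.INTER_CUBIC))
rows([pose(A0,.010,.14),pose(A0,.010,.098)])
E
```

```text
t 2.5 tcp [0.499  0.1492 0.1655] F [-0.1  0.  -0.2] w 0.002
lin [0.05 0.24 0.11] turn [-0.2  0.   0.1]
lin [4.25 0.25 0.11] turn [-0.2  0.   0.1]
t 2.6 tcp [0.497  0.1506 0.1646] F [ 0.5  0.5 -0.1] w 0.0007
lin [-0.04  0.    0.08] turn [-0.1 -0.1 -0.1]
lin [ 4.16 -0.    0.09] turn [-0.1 -0.1 -0.1]
```

View pics/a_scene.png

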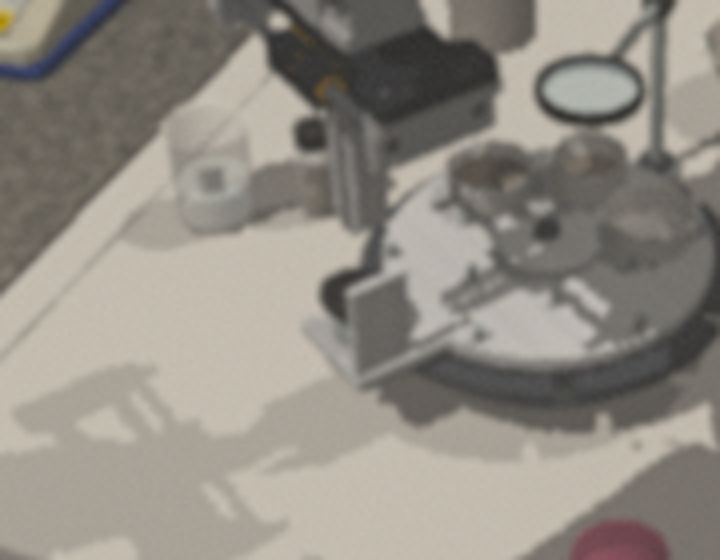

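View pics/a_top.png

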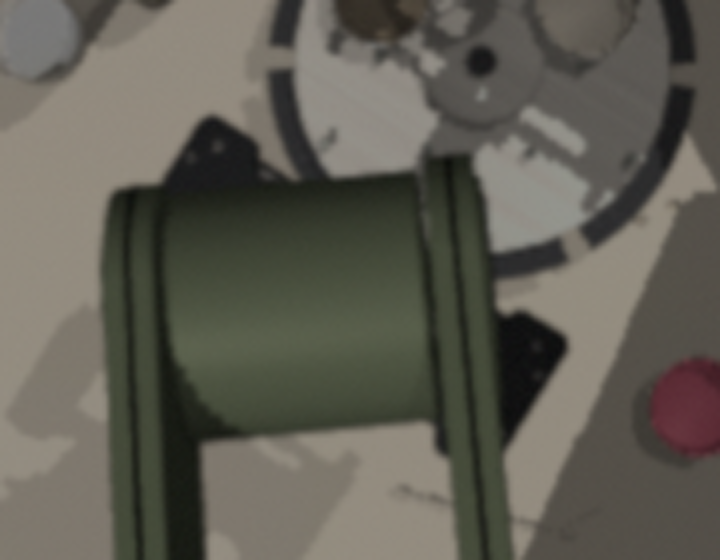

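```bash
python3 - <<'E'
from h import *
f=ctrl.grab_frame("scene"); u,v=proj(f,[.5,.15,.1])[0].astype(int)
im=cv2.resize(f["color"][v-70:v+70,u-90:u+90,::-1],None,fx=4,fy=4,interpolation=cv2.INTER_CUBIC)
def ln(P,col): cv2.polylines(im,[((proj(f,P)-[u-90,v-70])*4+1.5).astype(int).reshape(-1,1,2)],True,col,1)
o=ctrl.get_obs();M=rot(o["orientation"]);p=o["tcp_pos"]
ln([p+M@[.025,a,b] for a,b in((-.008,-.0125),(.008,-.0125),(.008,.0125),(-.008,.0125))],(0,0,255))
q,N=pose(A0,0,.092-.0)
ln([q+N@[.025,.018*np.cos(a),.018*np.sin(a)] for a in np.linspace(0,6.28,40)],(0,255,0))
ln([q+N@[0,a,b] for a,b in((-.018,-.026),(.018,-.026),(.018,-.032),(-.018,-.032))],(255,0,0))
cv2.imwrite("pics/b.png",im)
E
```

```text
(no output)
```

View pics/b.png

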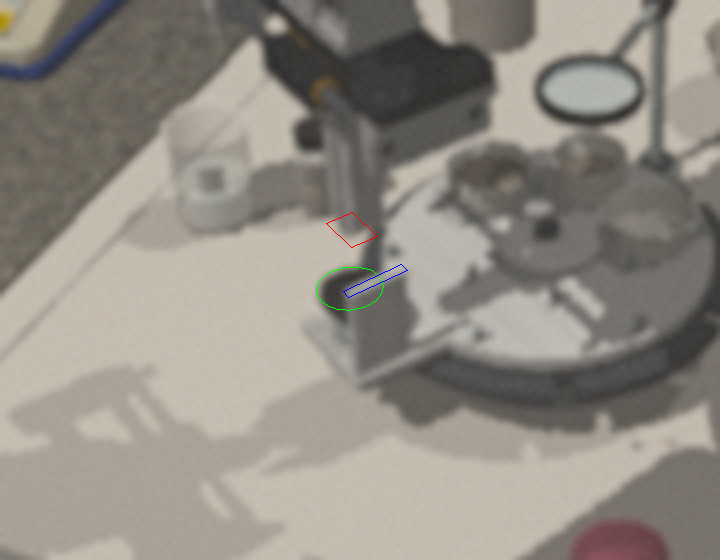

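Both overlays fit, so I'm descending beside the fin and pressing.

>>> arm_command(
  commands=[
    {"linear": [1, 0, 0.1], "turn": [0, 0, 0], "grip": 0},
    {"linear": [2, 0, 0.1], "turn": [0, 0, 0], "grip": 0},
    {"linear": [3, 0, 0.1], "turn": [0, 0, 0], "grip": 0},
    {"linear": [3.8, 0, 0.1], "turn": [0, 0, 0], "grip": 0},
    {"linear": [4.2, 0, 0.1], "turn": [0, 0, 0], "grip": 0},
    {"linear": [4.6, 0, 0.1], "turn": [0, 0, 0], "grip": 0},
    {"linear": [4.9, 0, 0.1], "turn": [0, 0, 0], "grip": 0},
  ],
)

```text
time: 3.35
tcp_pos: [0.4966, 0.1527, 0.1158]
orientation: [-0.807, 1.417, 0.81]
contact_force: [-2.1, 0.2, 3.2]
width: 0.0005
```

```bash
python3 - <<'E'
from h import *
rows([pose(A0,.010,.0805)])
E
```

```text
t 3.35 tcp [0.4966 0.1527 0.1158] F [-2.1  0.2  3.2] w 0.0005
lin [ 1.03 -0.14 -0.07] turn [-0.  -0.  -0.1]
```

>>> arm_command(
  commands=[
    {"linear": [0.4, 0, 0], "turn": [0, 0, 0], "grip": 0},
    {"linear": [0.8, 0, 0], "turn": [0, 0, 0], "grip": 0},
    {"linear": [1.05, 0, 0], "turn": [0, 0, 0], "grip": 0},
    {"linear": [1.1, 0, 0], "turn": [0, 0, 0], "grip": 0},
  ],
)

```text
time: 3.75
tcp_pos: [0.4968, 0.1533, 0.1061]
orientation: [-0.806, 1.416, 0.81]
contact_force: [-4.7, 1.6, 10.3]
width: 0.0006
```

```bash
python3 - <<'E'
from h import *
rows([pose(A0+d,.0135,.0800) for d in (0,4,8,12,16,20,24,28,32)])
E
```

```text
t 3.75 tcp [0.4968 0.1533 0.1061] F [-4.7  1.6 10.3] w 0.0006
lin [ 0.11 -0.15 -0.48] turn [-0.1  0.  -0.1]
lin [ 0.11 -0.28 -1.39] turn [-4.1  0.  -0.1]
lin [ 0.11 -0.47 -2.28] turn [-8.1  0.  -0.1]
lin [ 0.11 -0.72 -3.16] turn [-12.1   0.   -0.1]
lin [ 0.1  -1.03 -4.01] turn [-16.1   0.   -0.1]
lin [ 0.1  -1.4  -4.85] turn [-20.1   0.1  -0.1]
lin [ 0.1  -1.83 -5.65] turn [-24.1   0.1  -0.1]
lin [ 0.1  -2.31 -6.43] turn [-28.1   0.1  -0.1]
lin [ 0.1  -2.85 -7.17] turn [-32.1   0.1  -0.1]
```

>>> arm_command(
  commands=[
    {"linear": [0.06, -0.1, -0.5], "turn": [0, 0, 0], "grip": 0},
    {"linear": [0.06, -0.2, -0.9], "turn": [-2, 0, 0], "grip": 0},
    {"linear": [0.06, -0.3, -1.4], "turn": [-4, 0, 0], "grip": 0},
    {"linear": [0.06, -0.5, -2.3], "turn": [-8, 0, 0], "grip": 0},
    {"linear": [0.06, -0.7, -3.15], "turn": [-12, 0, 0], "grip": 0},
    {"linear": [0.06, -1.0, -4.0], "turn": [-16, 0, 0], "grip": 0},
    {"linear": [0.06, -1.4, -4.85], "turn": [-20, 0, 0], "grip": 0},
    {"linear": [0.06, -1.8, -5.65], "turn": [-24, 0, 0], "grip": 0},
    {"linear": [0.06, -2.05, -6.05], "turn": [-26, 0, 0], "grip": 0},
  ],
)

```text
time: 4.65
tcp_pos: [0.484, 0.0904, 0.1065]
orientation: [-1.149, 1.245, 1.153]
contact_force: [-3.2, 0.9, 7.5]
width: 0.0004
```

```bash
python3 - <<'E'
from h import *
rows([pose(A0+d,.0135,.0805) for d in (26,30,34,38,42,45,48,50)])
for c in("scene","top"):
    f=ctrl.grab_frame(c); u,v=proj(f,[.5,.1,.1])[0].astype(int)
    cv2.imwrite(f"pics/c_{c}.png",cv2.resize(f["color"][v-70:v+70,u-90:u+90,::-1],None,fx=4,fy=4,interpolation=cv2.INTER_CUBIC))
o=ctrl.get_obs();tip=o["tcp_pos"][:2]-C; print(np.hypot(*tip),np.degrees(np.arctan2(*tip[::-1])))
E
```

```text
t 4.65 tcp [0.484  0.0904 0.1065] F [-3.2  0.9  7.5] w 0.0004
lin [0.1  0.02 0.03] turn [ 0.   0.1 -0.1]
lin [ 0.1  -0.11 -0.87] turn [-4.   0.1 -0.1]
lin [ 0.1  -0.3  -1.77] turn [-8.   0.1 -0.1]
lin [ 0.1  -0.55 -2.64] turn [-12.    0.1  -0.1]
lin [ 0.09 -0.86 -3.5 ] turn [-16.    0.1  -0.1]
lin [ 0.09 -1.13 -4.13] turn [-19.    0.1  -0.1]
lin [ 0.09 -1.43 -4.74] turn [-22.    0.1  -0.1]
lin [ 0.09 -1.65 -5.14] turn [-24.    0.1  -0.1]
0.1305044870648234 -178.23554929546336
```

View pics/c_scene.png

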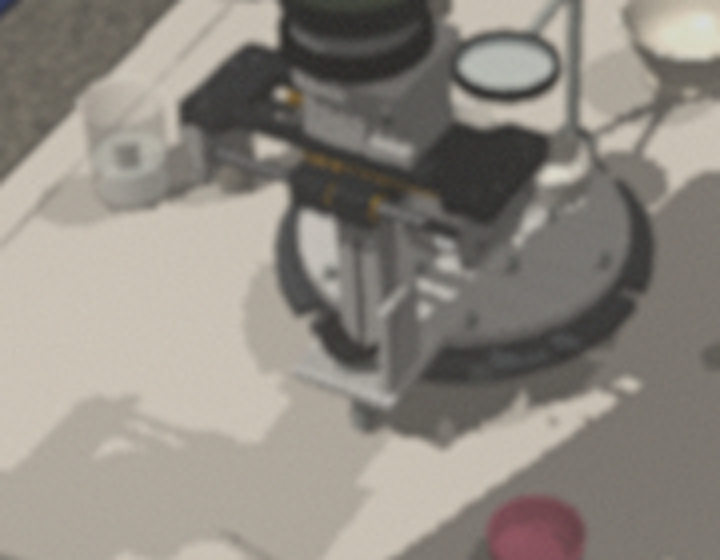

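The table is about 25° round and the fingers are still on the button against the fin, so I'm carrying on.

>>> arm_command(
  commands=[
    {"linear": [0.06, -0.05, -0.4], "turn": [-2, 0, 0], "grip": 0},
    {"linear": [0.06, -0.1, -0.85], "turn": [-4, 0, 0], "grip": 0},
    {"linear": [0.06, -0.3, -1.75], "turn": [-8, 0, 0], "grip": 0},
    {"linear": [0.06, -0.55, -2.65], "turn": [-12, 0, 0], "grip": 0},
    {"linear": [0.06, -0.85, -3.5], "turn": [-16, 0, 0], "grip": 0},
    {"linear": [0.06, -1.1, -4.1], "turn": [-19, 0, 0], "grip": 0},
    {"linear": [0.06, -1.2, -4.3], "turn": [-20, 0, 0], "grip": 0},
    {"linear": [0.06, -1.2, -4.3], "turn": [-20, 0, 0], "grip": 0},
  ],
)

```text
time: 5.55
tcp_pos: [0.494, 0.0452, 0.1073]
orientation: [-1.406, 1.069, 1.403]
contact_force: [-1.9, -1.4, 8.7]
width: 0.0007
```

```bash
python3 - <<'E'
from h import *
rows([pose(A0+46,.0125,.0805)]+[pose(A0+46,.0125,.0970)]+[pose(A0+d,.0135,.097) for d in (46,48,50,52,54,56,57,58,59,60,61,62)])
for c in("scene","top"):
    f=ctrl.grab_frame(c); u,v=proj(f,[.5,.1,.1])[0].astype(int)
    cv2.imwrite(f"pics/d_{c}.png",cv2.resize(f["color"][v-70:v+70,u-90:u+90,::-1],None,fx=4,fy=4,interpolation=cv2.INTER_CUBIC))
E
```

```text
t 5.55 tcp [0.494  0.0452 0.1073] F [-1.9 -1.4  8.7] w 0.0007
lin [0.18 0.08 0.24] turn [-0.1 -0.   0.1]
lin [-1.47  0.08  0.23] turn [-0.1 -0.   0.1]
lin [-1.47  0.08  0.13] turn [-0.1 -0.   0.1]
lin [-1.47  0.02 -0.32] turn [-2.1 -0.   0.1]
lin [-1.47 -0.05 -0.77] turn [-4.1 -0.   0.1]
lin [-1.47 -0.13 -1.22] turn [-6.1 -0.   0.1]
lin [-1.47 -0.24 -1.66] turn [-8.1 -0.   0.1]
lin [-1.47 -0.35 -2.1 ] turn [-10.1  -0.    0.1]
lin [-1.47 -0.42 -2.32] turn [-11.1  -0.    0.1]
lin [-1.47 -0.49 -2.54] turn [-12.1  -0.    0.1]
lin [-1.47 -0.56 -2.75] turn [-13.1  -0.    0.1]
lin [-1.46 -0.64 -2.97] turn [-14.1  -0.    0.1]
lin [-1.46 -0.72 -3.18] turn [-15.1  -0.    0.1]
lin [-1.46 -0.8  -3.4 ] turn [-16.1  -0.    0.1]
```

View pics/d_scene.png

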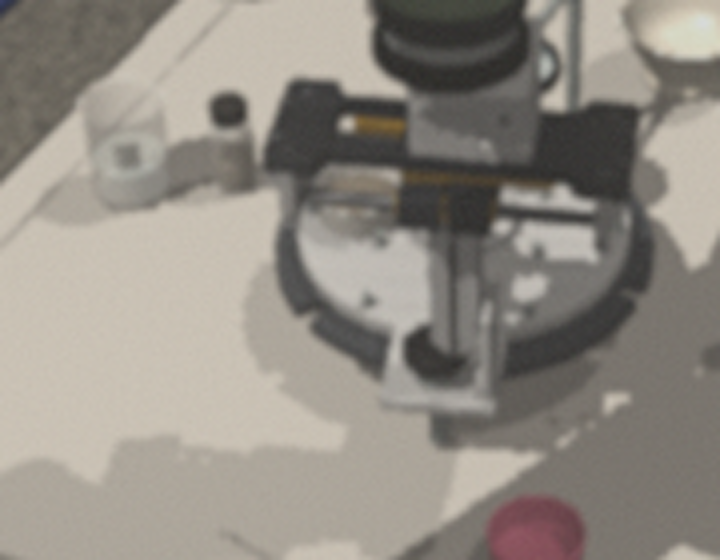

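>>> arm_command(
  commands=[
    {"linear": [-0.6, 0.05, 0.2], "turn": [0, 0, 0], "grip": 0},
    {"linear": [-1.3, 0.05, 0.2], "turn": [0, 0, 0], "grip": 0},
    {"linear": [-1.7, 0.05, 0.15], "turn": [0, 0, 0], "grip": 0},
    {"linear": [-1.7, 0.0, -0.3], "turn": [-2, 0, 0], "grip": 0},
    {"linear": [-1.7, -0.05, -0.75], "turn": [-4, 0, 0], "grip": 0},
    {"linear": [-1.7, -0.15, -1.2], "turn": [-6, 0, 0], "grip": 0},
    {"linear": [-1.7, -0.25, -1.65], "turn": [-8, 0, 0], "grip": 0},
    {"linear": [-1.7, -0.35, -2.1], "turn": [-10, 0, 0], "grip": 0},
    {"linear": [-1.7, -0.4, -2.3], "turn": [-11, 0, 0], "grip": 0},
  ],
)

```text
time: 6.55
tcp_pos: [0.5041, 0.024, 0.1245]
orientation: [-1.543, 0.953, 1.539]
contact_force: [0.7, -1.0, 1.1]
width: 0.0001
```

```bash
python3 - <<'E'
from h import *
rows([pose(A0+d,.0135,.10) for d in (57,58,59,60,61,62,63)])
for c in("scene","top"):
    f=ctrl.grab_frame(c); u,v=proj(f,[.5,.1,.1])[0].astype(int)
    cv2.imwrite(f"pics/e_{c}.png",cv2.resize(f["color"][v-70:v+70,u-90:u+90,::-1],None,fx=4,fy=4,interpolation=cv2.INTER_CUBIC))
E
```

```text
t 6.55 tcp [0.5041 0.024  0.1245] F [ 0.7 -1.   1.1] w 0.0001
lin [-0.05 -0.01 -0.01] turn [-0.  -0.1  0.1]
lin [-0.05 -0.03 -0.24] turn [-1.  -0.1  0.1]
lin [-0.05 -0.06 -0.46] turn [-2.  -0.1  0.1]
lin [-0.05 -0.09 -0.69] turn [-3.  -0.1  0.1]
lin [-0.05 -0.13 -0.91] turn [-4.  -0.1  0.1]
lin [-0.05 -0.17 -1.14] turn [-5.  -0.1  0.1]
lin [-0.05 -0.22 -1.36] turn [-6.  -0.1  0.1]
```

View pics/e_scene.png

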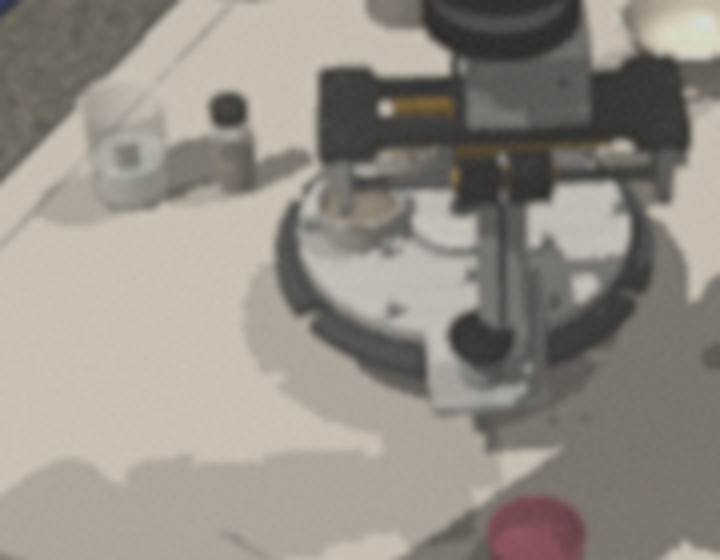

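>>> arm_command(
  commands=[
    {"linear": [0, -0.02, -0.15], "turn": [-0.7, 0, 0], "grip": 0},
    {"linear": [0, -0.03, -0.3], "turn": [-1.3, 0, 0], "grip": 0},
    {"linear": [0, -0.06, -0.45], "turn": [-2, 0, 0], "grip": 0},
    {"linear": [0, -0.08, -0.6], "turn": [-2.7, 0, 0], "grip": 0},
  ],
)

```text
time: 7.05
tcp_pos: [0.507, 0.0189, 0.1242]
orientation: [-1.574, 0.924, 1.573]
contact_force: [-0.6, 0.3, 0.3]
width: 0.0005
```

```bash
python3 - <<'E'
from h import *
rows([pose(A0+d,.0135,.10) for d in (59,60,61,62,63)])
E
```

```text
t 7.05 tcp [0.507  0.0189 0.1242] F [-0.6  0.3  0.3] w 0.0005
lin [-0.08 -0.03  0.12] turn [ 0.7 -0.   0. ]
lin [-0.08 -0.05 -0.11] turn [-0.3 -0.   0. ]
lin [-0.08 -0.08 -0.33] turn [-1.3 -0.   0. ]
lin [-0.08 -0.11 -0.56] turn [-2.3 -0.   0. ]
lin [-0.08 -0.14 -0.79] turn [-3.3 -0.   0. ]
```

>>> arm_command(
  commands=[
    {"linear": [0, -0.03, -0.1], "turn": [-0.3, 0, 0], "grip": 0},
    {"linear": [0, -0.05, -0.2], "turn": [-0.8, 0, 0], "grip": 0},
    {"linear": [0, -0.07, -0.3], "turn": [-1.3, 0, 0], "grip": 0},
    {"linear": [0, -0.07, -0.3], "turn": [-1.3, 0, 0], "grip": 0},
  ],
)

```text
time: 7.45
tcp_pos: [0.5082, 0.0173, 0.1241]
orientation: [-1.588, 0.909, 1.591]
contact_force: [-4.1, 3.1, 3.0]
width: 0.0005
```

```bash
python3 - <<'E'
from h import *
rows([pose(A0+d,.0135,.10) for d in (60,61,62,63)])
for c in("scene","top"):
    f=ctrl.grab_frame(c); u,v=proj(f,[.5,.06,.1])[0].astype(int)
    im=cv2.resize(f["color"][v-50:v+50,u-60:u+60,::-1],None,fx=6,fy=6,interpolation=cv2.INTER_CUBIC)
    def ln(P,col): cv2.polylines(im,[((proj(f,P)-[u-60,v-50])*6+2.5).astype(int).reshape(-1,1,2)],True,col,1)
    for z,col in((.092,(0,255,0)),(.084,(0,0,255))):
        q,N=pose(A0+60,0,z)
        ln([q+N@[.025,.018*np.cos(a),.018*np.sin(a)] for a in np.linspace(0,6.28,40)],col)
    q,N=pose(A0+60,0,.092)
    ln([q+N@[0,a,b] for a,b in((-.018,-.026),(.018,-.026),(.018,-.032),(-.018,-.032))],(255,0,0))
    cv2.imwrite(f"pics/f_{c}.png",im)
E
```

```text
t 7.45 tcp [0.5082 0.0173 0.1241] F [-4.1  3.1  3. ] w 0.0005
lin [-0.09 -0.03  0.09] turn [ 1.   0.1 -0. ]
lin [-0.09 -0.05 -0.14] turn [-0.   0.1 -0. ]
lin [-0.09 -0.08 -0.36] turn [-1.   0.1 -0. ]
lin [-0.09 -0.1  -0.59] turn [-2.   0.1 -0. ]
```

View pics/f_scene.png

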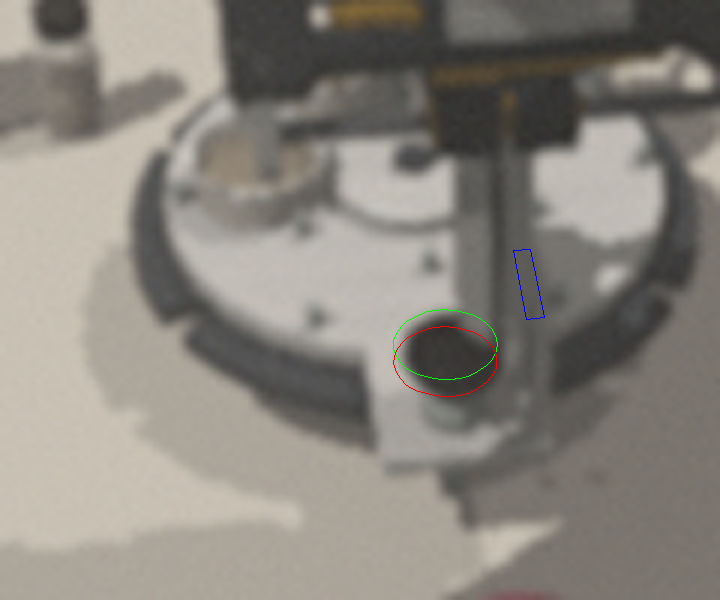

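>>> arm_command(
  commands=[
    {"linear": [0, -0.02, -0.1], "turn": [0, 0, 0], "grip": 0},
    {"linear": [0, -0.04, -0.2], "turn": [0, 0, 0], "grip": 0},
  ],
)

```text
time: 7.75
tcp_pos: [0.5084, 0.0171, 0.1241]
orientation: [-1.584, 0.908, 1.594]
contact_force: [-6.2, 7.6, 6.1]
width: 0.0007
```

```bash
python3 - <<'E'
from h import *
rows([pose(A0+d,.0135,.10) for d in (61,62,63)])
E
```

```text
t 7.75 tcp [0.5084 0.0171 0.1241] F [-6.2  7.6  6.1] w 0.0007
lin [-0.09 -0.04 -0.11] turn [-0.   0.3 -0.1]
lin [-0.1  -0.07 -0.34] turn [-1.   0.3 -0.1]
lin [-0.1  -0.1  -0.56] turn [-2.   0.3 -0.1]
```

Pushing harder raised the force to about 10 N with no movement, against roughly 1 N of table friction, so the notch has caught. I'll back off the fin, then lift away.

>>> arm_command(
  commands=[
    {"linear": [0, 0, 0.4], "turn": [0, 0, 0], "grip": 0},
    {"linear": [0, 0, 0.7], "turn": [0, 0, 0], "grip": 0},
    {"linear": [-1, 0, 0.7], "turn": [0, 0, 0], "grip": 0},
    {"linear": [-4, 0, 0.7], "turn": [0, 0, 0], "grip": 0},
    {"linear": [-8, 0, 0.7], "turn": [0, 0, 0], "grip": 0},
    {"linear": [-12, 0, 0.7], "turn": [0, 0, 0], "grip": 0},
    {"linear": [-14, 2, 4], "turn": [0, 0, 0], "grip": 0},
    {"linear": [-14, 4, 8], "turn": [0, 0, 0], "grip": 0},
    {"linear": [-14, 6, 12], "turn": [0, 0, 0], "grip": 0},
    {"linear": [-14, 8, 16], "turn": [0, 0, 0], "grip": 0},
    {"linear": [-14, 8, 20], "turn": [0, 0, 0], "grip": 0},
    {"linear": [-14, 8, 20], "turn": [0, 0, 0], "grip": 0},
  ],
)

```text
time: 8.95
tcp_pos: [0.3368, 0.151, 0.2663]
orientation: [-1.589, 0.901, 1.596]
contact_force: [0.5, 0.2, 0.5]
width: 0.0008
```

```bash
python3 - <<'E'
from h import *
np.set_printoptions(precision=4,suppress=True)
rows([])
for c in("scene","top"):
    f=ctrl.grab_frame(c); u,v=proj(f,[.57,.08,.08])[0].astype(int)
    im=cv2.resize(f["color"][v-70:v+70,u-90:u+90,::-1],None,fx=4,fy=4,interpolation=cv2.INTER_CUBIC)
    cv2.imwrite(f"pics/g0_{c}.png",im)
    im=im.copy()
    def ln(P,col): cv2.polylines(im,[((proj(f,P)-[u-90,v-70])*4+1.5).astype(int).reshape(-1,1,2)],True,col,1)
    for z,col in((.092,(0,255,0)),(.084,(0,0,255))):
        q,N=pose(A0+60,0,z)
        ln([q+N@[.025,.018*np.cos(a),.018*np.sin(a)] for a in np.linspace(0,6.28,40)],col)
    q,N=pose(A0+60,0,.092)
    ln([q+N@[0,a,b] for a,b in((-.018,-.026),(.018,-.026),(.018,-.032),(-.018,-.032))],(255,0,0))
    cv2.imwrite(f"pics/g_{c}.png",im)
    for t in("plunger_top","fin_top","table_center","cup_1","vial_a","beaker"):
        for r in ctrl.place_of(c,t): print(t,round(r["score"],2),world(f,r["position"]))
E
```

```text
t 8.95 tcp [0.3368 0.151  0.2663] F [0.5 0.2 0.5] w 0.0008
plunger_top 0.61 [0.5019 0.0331 0.0946]
plunger_top 0.38 [0.6748 0.0938 0.0566]
fin_top 0.61 [0.5188 0.0052 0.1177]
table_center 0.93 [0.6218 0.097  0.0593]
cup_1 0.87 [0.6791 0.0944 0.0583]
cup_1 0.65 [ 0.4387 -0.0288 -0.0002]
cup_1 0.6 [0.5849 0.1474 0.0552]
cup_1 0.58 [0.6438 0.1465 0.0584]
vial_a 0.73 [ 0.6459 -0.0833 -0.0003]
vial_a 0.65 [ 0.6641  0.2706 -0.0034]
beaker 0.84 [0.6296 0.3319 0.0017]
plunger_top 0.51 [0.4993 0.0335 0.0936]
fin_top 0.64 [0.519  0.0061 0.1201]
table_center 0.77 [0.6102 0.0937 0.0609]
table_center 0.49 [0.6427 0.1465 0.0612]
cup_1 0.81 [0.6414 0.1431 0.0621]
cup_1 0.78 [0.5813 0.1458 0.0593]
cup_1 0.58 [ 0.4394 -0.0205  0.0006]
vial_a 0.56 [0.6548 0.2671 0.0004]
vial_a 0.5 [ 0.6452 -0.0874  0.0003]
beaker 0.86 [0.6261 0.3352 0.0055]
```

View pics/g_scene.png

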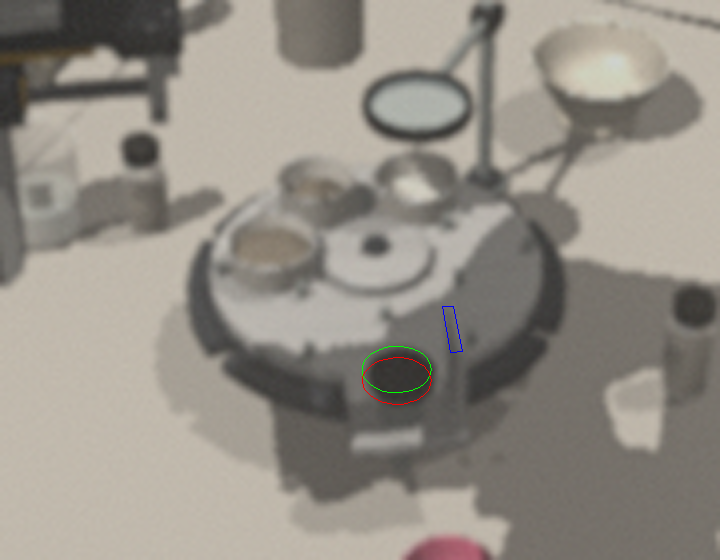

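View pics/g_top.png

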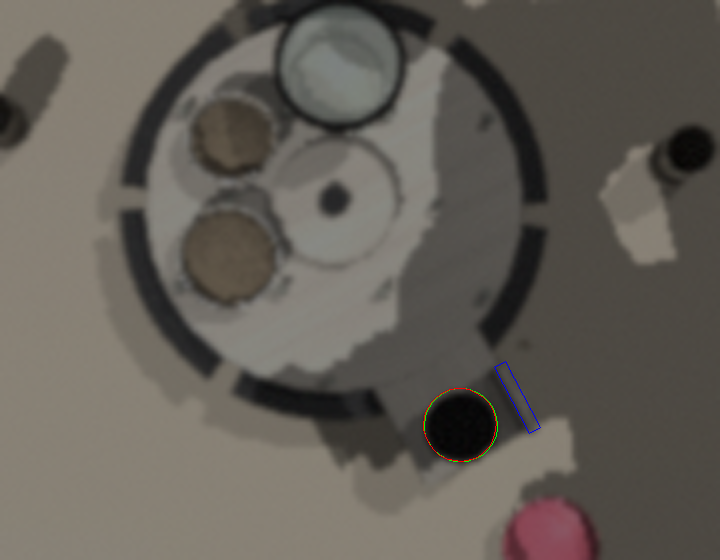

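```bash
python3 - <<'E'
from h import *
from scipy.optimize import minimize
F={c:ctrl.grab_frame(c) for c in("top","scene")}
yy,xx=np.mgrid[:420,:560]; cc={}
for c,f in F.items():
    g=f["color"].max(2); u,v=proj(f,[.5015,.030,.09])[0]
    w=g[(np.hypot(xx-u,yy-v)<9)]; 
    for th in (45,55,62):
        m=((g<th)&(np.hypot(xx-u,yy-v)<12)).astype(np.uint8)
        n,l,s,ce=cv2.connectedComponentsWithStats(m); k=1+np.argmax(s[1:,4]) if n>1 else 0
        print(c,th,s[k],ce[k],"model .092",proj(f,[.502,.030,.092])[0],".084",proj(f,[.502,.030,.084])[0])
    cv2.imwrite(f"pics/h_{c}.png",cv2.resize(f["color"][int(v)-25:int(v)+25,int(u)-30:int(u)+30,::-1],None,fx=12,fy=12,interpolation=cv2.INTER_NEAREST))
for z in(.092,.084): # top-view xy at that height, then seen in scene
    p=ray(F["top"],(proj(F["top"],[.502,.03,.092])[0]),z);print(z,p,proj(F["scene"],p))
E
```

```text
top 45 [309 242  19  17 248] [317.77016129 250.09677419] model .092 [317.86886022 249.60962742] .084 [317.60978503 249.56112636]
top 55 [309 240  21  19 290] [318.54137931 249.63793103] model .092 [317.86886022 249.60962742] .084 [317.60978503 249.56112636]
top 62 [306 240  24  20 337] [318.10682493 249.82789318] model .092 [317.86886022 249.60962742] .084 [317.60978503 249.56112636]
scene 45 [     0      0    560    420 235200] [279.5 209.5] model .092 [283.91325248 248.74567028] .084 [283.93465009 251.58327485]
scene 55 [287 247   5  10  24] [289.29166667 250.70833333] model .092 [283.91325248 248.74567028] .084 [283.93465009 251.58327485]
scene 62 [278 245  15  13 148] [284.87837838 250.83108108] model .092 [283.91325248 248.74567028] .084 [283.93465009 251.58327485]
0.092 [0.502 0.03  0.092] [[283.91325248 248.74567028]]
0.084 [0.5019163  0.02948343 0.084     ] [[284.14469556 251.67398764]]
```

View pics/h_scene.png

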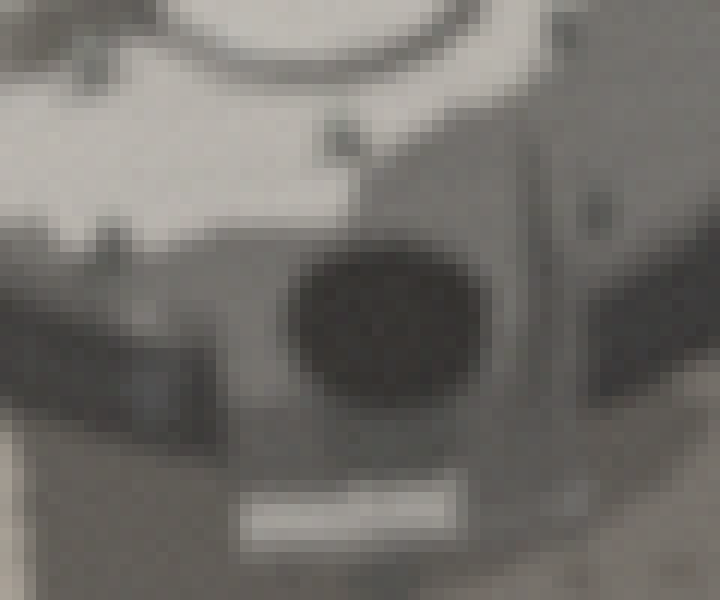

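```bash
python3 - <<'E'
from h import *
rows([]); print(ctrl.sign_off())
E
```

```text
t 9.75 tcp [0.3387 0.1484 0.2652] F [-0.7  0.4 -0. ] w 0.0003
the job is handed in; nothing more can be done
None
```

I indexed the turntable one notch counter-clockwise and handed the job in at about 9.8 s on the robot's clock.

I pressed the plunger to its stop with the shut fingertips (10 N, tip at 81 mm) and swung the table about 47° against the fin. I then lifted off the button and pushed on the fin alone until the notch caught. After that I backed off and drew the arm away.

What the last checks showed:
- **Locked in the notch:** at about 60–61° a push of roughly 10 N moved nothing, against about 1 N of table friction. I did not test the lock in the other direction.
- **Table angle:** in the top picture the button sits on the model circle for 60°. The fin overlay was only roughly fitted in the scene view.
- **Plunger height:** the networks put the button top at 94–95 mm, which means up. The scene-view pixel fit fell between the up height (92 mm) and the riding height (84 mm), so it settled nothing. I relied on the lock test for this.
- **Cups, vials and beaker:** all three cups stand in their seats, with one now under the loupe. The vials and beaker are where they were, within measuring error, and the pink look-alike was not touched.

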